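# Rehang the lift-off door of a peristaltic pump unit

## Task

Rehang the pump unit's lift-off door. First stand it bottom edge down in the slanted stand and let go, so that you can take it again another way; then lower both its knuckles onto the two hinge pins until it is fully home on both, at any swing angle, and let go. Do not drop the door, and leave the bottle, jar and screwdriver where they are.

Things in the scene. Friction and masses are not known exactly. Their poses are not given: they have to be found in the camera images.
- door: White panel 150 mm tall, 140 wide, 14 thick, 0.35 kg (+-25%). Origin: centre of its back face. x = the door's own up (edges x=+-75), y = towards its hinge edge (edges y=+-70), z = out of its front (back z=0, front z=14). Starts lying on its back, z up, top end pointing roughly to the robot's right (-y). Five dark vent slots across its bottom half.
- door_handle (a point): Middle of the steel bar handle, on its axis (door frame 0, 0, 54 mm), near the centre of mass: a round bar 12 mm thick along the door's y, y=-45 to 45, on a 10 mm leg at each end; 34 mm free under the bar. Site axes are the door's.
- door_top (a point): Middle of the door's top edge, mid-thickness (door frame 75, 0, 7 mm). Site axes are the door's.
- knuckle_low (a point): Centre of the lower end of the low knuckle's bore (door frame -65, 83, 11 mm). The knuckles are steel tubes past the hinge edge, 21 mm outside, 10.4 mm bore, 20 mm long, open at both ends, their bores along the door's x.
- knuckle_up (a point): The same for the upper knuckle (door frame 25, 83, 11 mm), 90 mm above the low one when the door is upright.
- stand: Plain metal stand, fixed, 130 mm high. Origin on the bench; its x axis points to the robot's right (roughly world -y). A ledge with a 12 mm lip in front (-x side), behind it two rails leaning back (+x) 30 degrees from upright, 14 mm wide, centred at y=+-38, reaching 95 mm up the slope, so a door in it shows its top 55 mm above them; open between them. Base plate x=-45 to 105, y=+-55.
- stand_seat (a point): Where the ledge's top meets the rails' front plane, mid-stand (stand frame 0, 0, 45 mm). The back of the door's bottom edge goes here, its back on the rails, its hinge edge to the stand's +y. The ledge is square to the rails, runs 28 mm forward and down to the lip, and is 100 mm wide. Site axes are the stand's, not tilted.
- pump: White pump unit, one side blue, fixed. Origin: centre of its underside. Housing 160 mm deep (x=+-80), 200 wide, 192 high, open front towards its -x. Two upright hinge pins, one above the other, on a slotted bracket in front of its left front jamb (own x=-110, y=88+-4). A shut door would run from the pins towards own -y, a wide-open one towards own -x.
- pin_low (a point): Nominal foot of the low hinge pin, 40 mm above the bench. The bracket's slots let both pins stand up to 4 mm from here either way along the unit's y, unmeasured: see or feel where. Pin 8 mm thick, 22 tall, pointing up, tip blunt (7 mm). Its tongue, 16 mm wide, 10 thick, reaches from 8 mm in front of the pin back to the unit; the low knuckle rests on it. Site axes: the unit's.
- pin_up (a point): Nominal foot of the upper pin, always straight above the low one, 90 mm higher, on its own tongue; shifted just as much. The low knuckle must come in between the low pin's tip and the upper tongue's underside: bring the door in level from the front with its knuckles 22 to 58 mm above home, then lower.
- bottle: White plastic bottle, 66 mm across, 170 mm tall, standing; bystander. Origin: centre of its underside.
- jar: Amber jar, 60 mm across, 80 mm tall, standing; bystander. Origin: centre of its underside.
- screwdriver: Screwdriver lying on the bench; bystander. Its x axis runs along it, from handle to tip.
Not all that is in view belongs to the job. Of the things shaped like the stand, the metal one is meant.

How it is judged:
On the way:
1. the door stands in the slanted stand, let go (distance between door and stand_seat below 0.1 m and angle between door's own x axis and vertical below 0.8 rad and height (world z) of door above 0.085 m and contact force between door and stand above 0.5 N and contact force between door and the arm below 0.1 N and contact force between door and the fingers below 0.1 N and linear speed of door below 0.03 m/s), for 0.2 s.
At the end, for the whole second after the job is handed in: Each knuckle's lower end is within 9 mm of the nominal foot of its own pin and less than 4 mm above it, the door is upright within 0.1 rad, released and hanging still (under 0.05 m/s), at any swing angle (distance between knuckle_low and pin_low below 0.009 m and z of knuckle_low in the frame of pin_low below 0.004 m and distance between knuckle_up and pin_up below 0.009 m and z of knuckle_up in the frame of pin_up below 0.004 m and angle between door's own x axis and vertical below 0.1 rad and linear speed of door below 0.05 m/s and contact force between door and the fingers below 0.1 N); the robot touches nothing.
It fails at once if the bottle moved by more than 30 mm (distance of bottle from where it was at the start of the episode above 0.03 m).
It fails at once if the jar moved by more than 30 mm (distance of jar from where it was at the start of the episode above 0.03 m).
It fails at once if the screwdriver moved by more than 30 mm (distance of screwdriver from where it was at the start of the episode above 0.03 m).
It fails at once if the door dropped (faster than 1 m/s) (linear speed of door above 1 m/s).
It also fails if it takes over 67 s, if anything falls off the work surface, if the arm or the gripper's body presses on something with over 40 N, if the wrist force passes 120 N, or if a joint passes its speed limit or range.

## Robot

A 6-joint arm with a two-finger parallel gripper is mounted at the origin on the work surface. World frame = base frame: x ahead of the robot, y to its left, z up, the work surface at z = 0. Lengths are in m, angles in rad, forces in N, time in s.
With the tool pointing down it reaches from about 0.35 to 0.975 m from the base axis. Payload 4.9 kg.
Tool frame: the origin (TCP) lies at the very end of the fingers, on their centre line; the grasp point (between the pads) lies 19 mm behind it (ctrl.grasp_offset is the distance from the TCP to the grasp point, in m); z points along the fingers, y is the line along which they close (so a half turn about z gives the same grasp; the last joint's range is limited). The gripper opens to 85 mm and grips with 20 to 120 N. Pads are 22 mm wide; open, the fingers measure 114 mm over their backs; the gripper's body (76 mm by 85 mm) begins 54 mm behind the grasp point. The pads swing forward as they close: fully open they stand 13 mm farther back than shut.
Start: joints at [-1.372, 0.053, 1.613, -0, 1.476, -0.119], TCP at [0.195, -0.594, 0.231] pointing down, gripper open.
Joint ranges: [-3.01, 3.01], [-1.01, 2.22], [0.06, 2.58], [-1.02, 4.17], [0.09, 2.62], [-3.14, 3.14]. Speed limits (rad/s): [2.57, 2.57, 3.14, 3.14, 3.14, 3.14].

## Interface

Orientations are given as a rotation vector (axis times angle).
In Python, from station import ctrl, optics gives the robot as it stands.
- The arm moves only by the shell command python3 -m handwheel 'ROWS' [OPENING] [FORCE]. ROWS is JSON, a list of rows, each an object of numbers: "tx", "ty", "tz": the shift along the tool's x, y, z in mm; "roll": the turn about the tool's z in rad. A call has 1 to 12 rows; each row shifts and turns the commanded pose from where the row before left it, along the tool's axes as they then stand; what a row does not reach is not made up. A row lasts 1/12 s, in which the tool goes at most 41.7 mm and 7.16 degrees, less where a joint would pass 70% of its speed; a pose out of reach is approached as far as the arm can. A call with a gripper value outside its range is refused whole. OPENING is the finger opening in mm, from 0 to 85.4, set as the call begins (- or left out, the last holds). The fingers move at their own pace and stop on an object; FORCE is the grip in N (left out, the last holds). Time passes only in rows, so rows that do not move let the fingers close. It gives the time, the measured TCP pose, the force, the opening and the grip force at its end, in the units of the state.
- ctrl.get_obs(): the state, without advancing time (a new reading comes with each control period).
- optics.get_image(name): name is "scene" or "top" or "wrist"; returns (picture, depth): 384x512x3 uint8, red, green, blue; 384x512 float32, m along the optical axis (not along the pixel's ray), 0 where there is no reading.
- optics.camera_params(name): a dict with "mtx" (3x3 intrinsics, pixels), "k1" (the pictures are not rectified: a ray, as slopes to the right and down, at radius r is drawn at 1 + k1 r^2 times it, then the intrinsics apply), "extrinsics" (4x4, takes a point from camera to world coordinates); the wrist camera has in their place "tool_from_camera" (4x4, takes a point from camera to tool coordinates, whose origin is the TCP and whose axes are the flange's). Camera axes: x right, y down, z forward; pixel columns grow to the right and rows downward; lengths in m; the calibration is good to about 2 mm. A picture is of the moment at which its call begins: read the wrist's pose just before it. camera_params takes no time and is no camera call.
- ctrl.finish_job(): hands the job in; it is judged then, once.
The state is a dict: "t": time; "q": joint angles; "dq": joint speeds; "effort": joint torques, N m; "tool_pos": TCP position; "tool_rot": TCP orientation; "contact_force": force on the tool from outside, world axes, zero at the start; "wrist_torque": the same for the moment, N m; "opening": finger opening in m; "grip_force": force on a finger pad.
Only numpy, scipy, OpenCV 4.12 (cv2) and the standard library are available. Lean on these libraries where they do the work, as an engineer would, in place of code of your own. Each camera call takes 0.05 s, during which the arm holds its last target. There are 200 camera calls.

## Working session

There is one attempt and no reset: what is moved stays moved. The work goes in short steps, Python scripts to look and compute and a shell command to move; the robot and the scene stay as the last step left them, time stands still between calls to the robot, and variables do not carry over. Pictures are saved under pics/ and viewed, at most 10 in all, crops included, and the job is handed in when it is done.

```bash
ls; mkdir -p pics
python3 - <<'E'
from station import ctrl, optics
import cv2, numpy as np
o=ctrl.get_obs(); print(o['t'],o['tool_pos'],o['tool_rot'],o['opening'],ctrl.grasp_offset)
ims=[]
for n in ("scene","top"):
    p,d=optics.get_image(n); np.savez(f'pics/{n}0.npz',p=p,d=d); ims.append(p)
    c=optics.camera_params(n); print(n,c['mtx'].tolist(),c['k1'],np.round(c['extrinsics'],4).tolist(), (d>0).mean())
    cv2.imwrite(f'pics/{n}0.png',cv2.resize(p[:,:,::-1],(800,600)))
c=optics.camera_params('wrist');print(c)
E
```

```text
pics
0.0 [ 0.19518276 -0.59309469  0.2300659 ] [-3.09999870e+00 -4.96781885e-01  9.80284944e-05] 0.08543204025149095 0.0187
scene [[365.27508342896994, 0.0, 256.5458217615225], [0.0, 365.27508342896994, 193.04640126728273], [0.0, 0.0, 1.0]] -0.01916079939860812 [[-0.0148, 0.6989, -0.7151, 1.3152], [0.9999, 0.0094, -0.0115, 0.1338], [-0.0013, -0.7152, -0.6989, 0.8857], [0.0, 0.0, 0.0, 1.0]] 0.9962514241536459
top [[401.5678816741546, 0.0, 260.1857755014748], [0.0, 401.5678816741546, 188.39427417700793], [0.0, 0.0, 1.0]] -0.10891514003633516 [[0.0223, -0.9983, 0.0543, 0.4459], [-0.9997, -0.0226, -0.0052, 0.127], [0.0064, -0.0541, -0.9985, 1.2275], [0.0, 0.0, 0.0, 1.0]] 0.9959971110026041
{'mtx': array([[274.7577797 ,   0.        , 253.36751952],
       [  0.        , 274.7577797 , 189.69727596],
       [  0.        ,   0.        ,   1.        ]]), 'k1': -0.03842546621568557, 'tool_from_camera': array([[-2.38808461e-04, -9.49817885e-01, -3.12803338e-01,
         7.91385917e-02],
       [ 9.99999969e-01, -2.48381414e-04, -9.24332975e-06,
        -1.02667214e-04],
       [-6.89150555e-05, -3.12803331e-01,  9.49817915e-01,
        -1.41602603e-01],
       [ 0.00000000e+00,  0.00000000e+00,  0.00000000e+00,
         1.00000000e+00]])}
```

View pics/scene0.png

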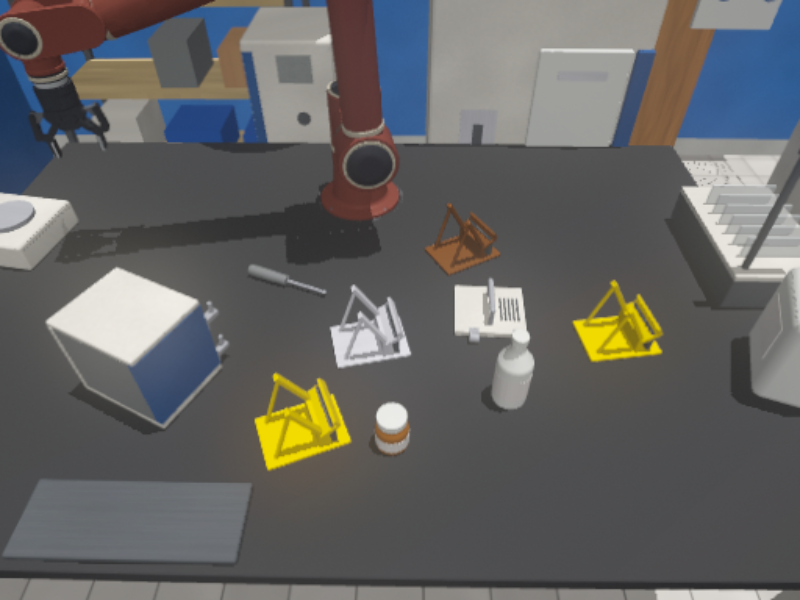

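View pics/top0.png

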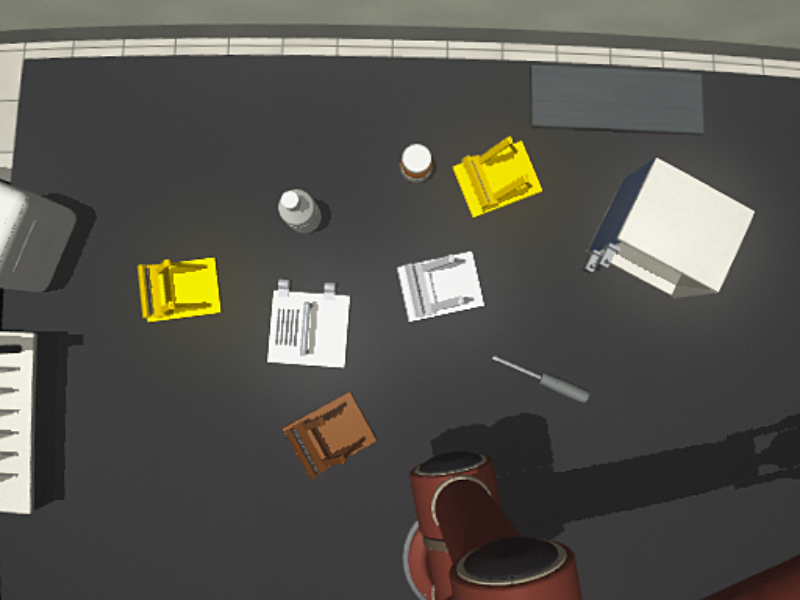

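Scene (800x600): door at (490,310), metal stand at (370,330), pump left (140,345) with pins at (215,330). Top: door (310,330), hinge edge up; metal stand (440,285), leaning right; pins near (600,258); jar (417,162), bottle (300,210), screwdriver (540,380).

```bash
cat > h.py <<'E'
import numpy as np, cv2
from station import ctrl, optics
from scipy.spatial.transform import Rotation as R
def rays(n,uv):
    c=optics.camera_params(n); k=np.array([c['k1'],0,0,0,0.])
    return np.c_[cv2.undistortPoints(np.float64(uv).reshape(-1,1,2),c['mtx'],k).reshape(-1,2),np.ones(len(np.reshape(uv,(-1,2))))]
def ext(n,o=None):
    c=optics.camera_params(n)
    if n!='wrist': return c['extrinsics']
    T=np.eye(4);T[:3,:3]=R.from_rotvec(o['tool_rot']).as_matrix();T[:3,3]=o['tool_pos'];return T@c['tool_from_camera']
def cloud(n,d,E):
    v,u=np.mgrid[:384,:512]; r=rays(n,np.stack([u,v],-1).reshape(-1,2).astype(float))
    return ((r*d.reshape(-1,1))@E[:3,:3].T+E[:3,3]).reshape(384,512,3)
def plane(n,uv,z,E):
    r=rays(n,uv)@E[:3,:3].T; return E[:3,3]+r*((z-E[2,3])/r[:,2])[:,None]
E
python3 - <<'E'
from h import *
np.set_printoptions(precision=4,suppress=True)
for n in('top','scene'):
    f=np.load(f'pics/{n}0.npz');p,d=f['p'],f['d'];E=ext(n);X=cloud(n,d,E);x,y,z=X[...,0],X[...,1],X[...,2]
    def S(m):
        P=X[m];return P
    # rough centres
    c=plane('top',[[310*.64,330*.64],[440*.64,285*.64],[600*.64,258*.64]],.03,ext('top'))
    if n=='top':print('rough',c)
    near=lambda i,r:np.hypot(x-c[i,0],y-c[i,1])<r
    hsv=cv2.cvtColor(p,cv2.COLOR_RGB2HSV);
    m=near(0,.13)&(z>.008)&(z<.024)&(hsv[...,2]>110)
    mm=cv2.morphologyEx(m.astype(np.uint8),cv2.MORPH_CLOSE,np.ones((9,9)));
    nl,lab,st,_=cv2.connectedComponentsWithStats(mm);i=1+st[1:,4].argmax();mk=cv2.morphologyEx((lab==i).astype(np.uint8),cv2.MORPH_OPEN,np.ones((15,15)))
    cs=max(cv2.findContours(mk,0,2)[0],key=cv2.contourArea)
    W=plane(n,cs.reshape(-1,2).astype(float),.014,E)[:,:2]
    print(n,'panel',cv2.minAreaRect(np.float32(W*1000)),'z med',np.median(z[m]))
    h=near(0,.1)&(z>.048)&(z<.075);P=X[h];print(' handle n',len(P),P.mean(0),'zmax',np.percentile(P[:,2],[50,95]),cv2.minAreaRect(np.float32(P[:,:2]*1000)))
    k=near(0,.13)&(z>.017)&(z<.03)&(x>c[0,0]+.07);print(' knuck',k.sum(),X[k].mean(0) if k.any() else '')
    # stand
    b=near(1,.1)&(z>.002)&(hsv[...,1]<70)&(hsv[...,2]>90)
    print(' stand all rect',cv2.minAreaRect(np.float32(X[near(1,.11)&(z>.001)&(z<.012)&(hsv[...,2]>110)][:,:2]*1000)))
    for lo,hi in((.04,.06),(.06,.08),(.08,.1),(.1,.12),(.12,.135)):
        q=near(1,.1)&(z>lo)&(z<hi);P=X[q];print('  ',lo,len(P),P.mean(0) if len(P) else '', cv2.minAreaRect(np.float32(P[:,:2]*1000)) if len(P)>3 else '')
    # pump top
    q=(x>.3)&(x<.75)&(y<-.1)&(y>-.6)&(z>.18)&(z<.2)&(hsv[...,1]<80);P=X[q];print(' pump top',len(P),np.median(P[:,2]) if len(P) else '',cv2.minAreaRect(np.float32(P[:,:2]*1000)))
    cv2.imwrite(f'pics/{n}_crop0.png',0*p)
E
```

```text
rough [[ 0.4387  0.3036  0.03  ]
 [ 0.5304  0.0572  0.03  ]
 [ 0.5902 -0.2533  0.03  ]]
top panel ((441.8759460449219, 309.93048095703125), (150.39341735839844, 140.42694091796875), 87.3709945678711) z med 0.013963766756333928
 handle n 143 [0.4418 0.3092 0.0589] zmax [0.0592 0.0626] ((442.34100341796875, 309.6261901855469), (12.242823600769043, 99.23567199707031), 86.85684967041016)
 knuck 82 [0.5231 0.3193 0.0204]
 stand all rect ((531.0879516601562, 56.013057708740234), (109.90699768066406, 152.15414428710938), 13.587822914123535)
   0.04 335 [0.523  0.089  0.0501] ((529.4265747070312, 62.943809509277344), (99.3090591430664, 109.5167007446289), 14.852551460266113)
   0.06 199 [0.5206 0.0943 0.0688] ((528.2377319335938, 65.38712310791016), (99.1834716796875, 99.7187728881836), 13.56085205078125)
   0.08 52 [0.5319 0.0541 0.0898] ((532.6571044921875, 44.03669357299805), (88.71649169921875, 42.0777587890625), 11.878617286682129)
   0.1 55 [0.5343 0.0468 0.1102] ((533.0389404296875, 47.1572265625), (88.17456817626953, 21.634078979492188), 5.638868808746338)
   0.12 40 [0.5338 0.0355 0
[... 805 characters left out ...]
), 13.983345031738281)
   0.06 157 [0.53   0.0812 0.0694] ((531.3633422851562, 66.13328552246094), (98.34687805175781, 100.22603607177734), 14.189208984375)
   0.08 81 [0.5374 0.0468 0.09  ] ((536.5807495117188, 44.483802795410156), (87.88126373291016, 42.09779739379883), 12.949360847473145)
   0.1 66 [0.5438 0.0435 0.1095] ((538.7975463867188, 41.72252655029297), (86.4849624633789, 25.179725646972656), 13.188190460205078)
   0.12 30 [0.5382 0.0364 0.1239] ((536.801513671875, 36.38109588623047), (91.15985107421875, 11.308834075927734), 13.382878303527832)
 pump top 3320 0.19248666685886134 ((634.7791748046875, -356.11981201171875), (203.17190551757812, 162.42684936523438), 63.33604049682617)
```

```bash
cat >> h.py <<'E'
def go(tx,ty,tz,yang=None,o=None):
    """tool-axis mm shift to world target, and roll so that tool y points at world heading yang (deg, mod 180)"""
    o=o or ctrl.get_obs();M=R.from_rotvec(o['tool_rot']).as_matrix();s=M.T@(np.array([tx,ty,tz])-o['tool_pos'])*1000
    h=np.degrees(np.arctan2(M[1,1],M[0,1]));r=0
    if yang is not None: r=-np.radians((yang-h+90)%180-90)
    print('t%.2f'%o['t'],'at',np.round(o['tool_pos'],4),'yhead %.1f'%h,'shift',np.round(s,1),'n=%.1f'%(np.linalg.norm(s)/41.7),'roll %.3f n=%.1f'%(r,abs(r)/.125),'F',np.round(o['contact_force'],1),'op %.4f g %.1f q6 %.2f'%(o['opening'],o['grip_force'],o['q'][5]))
E
python3 -c "
from h import *
go(.46,-.28,.30)"
```

```text
t0.10 at [ 0.1952 -0.5931  0.2302] yhead -71.8 shift [ 349.4 -214.8  -69.3] n=10.0 roll 0.000 n=0.0 F [ 0.2 -0.8 -1. ] op 0.0858 g 0.0 q6 -0.12
```

```bash
python3 -m handwheel '[{"tx":30,"ty":-18,"tz":-6},{"tx":32,"ty":-20,"tz":-6.5},{"tx":32,"ty":-20,"tz":-6.5},{"tx":32,"ty":-20,"tz":-6.5},{"tx":32,"ty":-20,"tz":-6.5},{"tx":32,"ty":-20,"tz":-6.5},{"tx":32,"ty":-20,"tz":-6.5},{"tx":32,"ty":-20,"tz":-6.5},{"tx":32,"ty":-20,"tz":-6.5},{"tx":32,"ty":-20,"tz":-6.5},{"tx":31,"ty":-17,"tz":-5},{}]' 80
python3 - <<'E'
from h import *
o=ctrl.get_obs();p,d=optics.get_image('wrist');np.savez('pics/w1.npz',p=p,d=d,tp=o['tool_pos'],tr=o['tool_rot'])
cv2.imwrite('pics/w1.png',p[:,:,::-1])
go(.5,-.22,.27)
E
```

```text
t0.15 at [ 0.1952 -0.5932  0.2303] yhead -71.8 shift [ 406.2 -259.3  -39.2] n=11.6 roll 0.000 n=0.0 F [ 0.6 -1.4 -0.5] op 0.0851 g 0.0 q6 -0.12$[0]: bad value
```

View pics/w1.png

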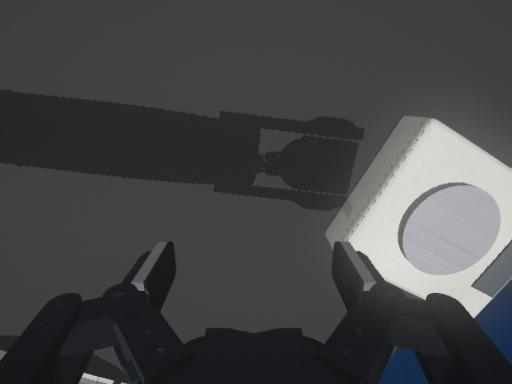

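The arm did not move (row refused); that picture shows bench, gripper fingers and an unrelated box. Retry with all four keys.

```bash
python3 -m handwheel '[{"tx":30,"ty":-18,"tz":-6,"roll":0}]' 80; python3 -m handwheel --help | head -20
```

```text
t: 0.23
tool_pos: [0.2153, -0.5688, 0.235]
tool_rot: [-3.101, -0.489, 0.003]
contact_force: [0.8, 0.7, -0.2]
opening: 0.0798
grip_force: 0.0invalid input: not JSON, or not a number
```

```bash
python3 -m handwheel '[{"tx":32,"ty":-20,"tz":-6.5,"roll":0},{"tx":32,"ty":-20,"tz":-6.5,"roll":0},{"tx":32,"ty":-20,"tz":-6.5,"roll":0},{"tx":32,"ty":-20,"tz":-6.5,"roll":0},{"tx":32,"ty":-20,"tz":-6.5,"roll":0},{"tx":32,"ty":-20,"tz":-6.5,"roll":0},{"tx":32,"ty":-20,"tz":-6.5,"roll":0},{"tx":32,"ty":-20,"tz":-6.5,"roll":0},{"tx":32,"ty":-20,"tz":-6.5,"roll":0},{"tx":31,"ty":-17,"tz":-5,"roll":0},{"tx":0,"ty":0,"tz":0,"roll":0}]' 80
python3 - <<'E'
from h import *
o=ctrl.get_obs();p,d=optics.get_image('wrist');np.savez('pics/w1.npz',p=p,d=d,tp=o['tool_pos'],tr=o['tool_rot'])
cv2.imwrite('pics/w1.png',p[:,:,::-1])
go(.5,-.22,.27)
E
```

```text
t: 1.15
tool_pos: [0.4629, -0.2764, 0.302]
tool_rot: [-3.1, -0.507, -0.005]
contact_force: [0.3, -0.5, -0.0]
opening: 0.0802
grip_force: 0.0
t1.20 at [ 0.4612 -0.2783  0.3013] yhead -71.5 shift [ 55.2 -43.   31.3] n=1.8 roll 0.000 n=0.0 F [-0.  -0.4 -0.5] op 0.0801 g 0.0 q6 0.57
```

View pics/w1.png

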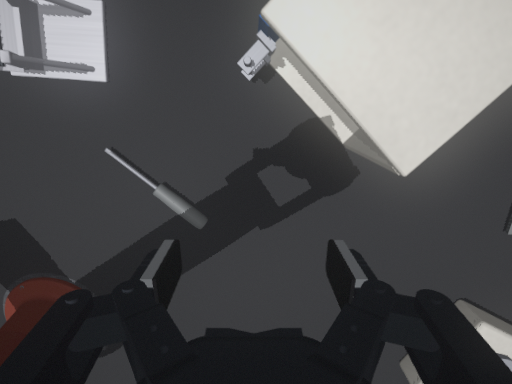

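The wrist picture shows the upper tongue at (257,55) with the pin as a dot at (249,63), housing top right, screwdriver at (155,188). Second viewpoint next.

```bash
python3 -m handwheel '[{"tx":30,"ty":-22,"tz":16,"roll":0},{"tx":25,"ty":-21,"tz":15,"roll":0},{"tx":0,"ty":0,"tz":0,"roll":0},{"tx":0,"ty":0,"tz":0,"roll":0}]'
python3 - <<'E'
from h import *
np.set_printoptions(precision=4,suppress=True)
o=ctrl.get_obs();p,d=optics.get_image('wrist');np.savez('pics/w2.npz',p=p,d=d,tp=o['tool_pos'],tr=o['tool_rot'])
out=[]
for k in('w1','w2'):
    f=np.load(f'pics/{k}.npz');p,d=f['p'],f['d'];E=ext('wrist',dict(tool_pos=f['tp'],tool_rot=f['tr']));X=cloud('wrist',d,E);x,y,z=np.moveaxis(X,-1,0)
    nr=np.hypot(x-.575,y+.228)<.045
    for lo,hi in((.12,.136),(.139,.148),(.148,.156)):
        P=X[nr&(z>lo)&(z<hi)]
        if len(P)>3: print(k,lo,len(P),P.mean(0),np.median(P,0),cv2.minAreaRect(np.float32(P[:,:2]*1000)))
    v,u=np.where(nr&(z>.1)&(z<.16));print(u.min(),u.max(),v.min(),v.max())
    out.append(cv2.resize(p[max(0,v.min()-15):v.min()+60,u.min()-15:u.min()+60,::-1],(400,400),interpolation=cv2.INTER_CUBIC)); print('crop origin',u.min()-15,max(0,v.min()-15),p[max(0,v.min()-15):v.min()+60,u.min()-15:u.min()+60].shape)
cv2.imwrite('pics/pins.png',np.hstack(out))
go(.442,.3098,.2,-92.8)
E
```

```text
t: 1.53
tool_pos: [0.4976, -0.2218, 0.2677]
tool_rot: [-3.1, -0.499, 0.005]
contact_force: [0.2, -0.3, -0.0]
opening: 0.08
grip_force: 0.0
w1 0.12 542 [ 0.5829 -0.2384  0.1289] [ 0.5836 -0.2381  0.1289] ((586.5374145507812, -240.6006317138672), (25.324604034423828, 50.5516242980957), 73.67170715332031)
w1 0.139 196 [ 0.596  -0.2437  0.1415] [ 0.5969 -0.2435  0.1412] ((587.7307739257812, -243.56735229492188), (22.82257652282715, 40.17057418823242), 85.919677734375)
w1 0.148 81 [ 0.5824 -0.2349  0.151 ] [ 0.5737 -0.2339  0.1509] ((588.384033203125, -234.53829956054688), (12.49574089050293, 39.62307357788086), 73.89728546142578)
237 275 22 74
crop origin 222 7 (75, 75, 3)
w2 0.12 595 [ 0.5836 -0.2371  0.1289] [ 0.5835 -0.2368  0.129 ] ((589.5272216796875, -240.77383422851562), (24.757591247558594, 54.919612884521484), 74.0112075805664)
w2 0.139 198 [ 0.5972 -0.2422  0.1416] [ 0.5972 -0.2417  0.1411] ((592.9721069335938, -242.8115692138672), (23.521089553833008, 49.179988861083984), 83.59540557861328)
w2 0.148 86 [ 0.5857 -0.2341  0.151 ] [ 0.5741 -0.2337  0.1508] ((593.363525390625, -236.55123901367188), (10.478940963745117, 49.414878845214844), 83.95958709716797)
276 320 63 122
crop origin 261 48 (75, 75, 3)
t1.58 at [ 0.4978 -0.2228  0.2689] yhead -71.8 shift [ 113.5 -523.4   69.1] n=12.9 roll 0.367 n=2.9 F [ 0.2 -0.4 -0.1] op 0.0799 g 0.0 q6 0.70
```

View pics/pins.png

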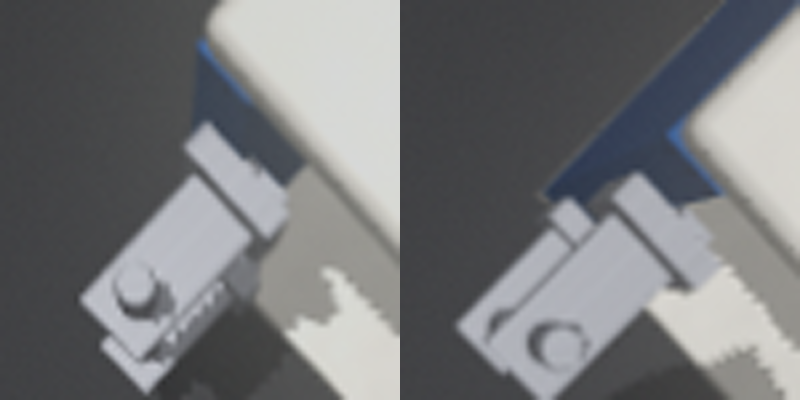

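Both crops show the upper pin tip: w1 at crop (140,285), w2 at (160,347), i.e. full pixels (248.2,60.4) and (291,113).

Run:
```python
from h import *
np.set_printoptions(precision=4,suppress=True)
A=[];b=[]
for k,uv in(('w1',[248.2,60.4]),('w2',[291,113])):
    f=np.load(f'pics/{k}.npz');E=ext('wrist',dict(tool_pos=f['tp'],tool_rot=f['tr']))
    r=E[:3,:3]@rays('wrist',[uv])[0];r/=np.linalg.norm(r);Q=np.eye(3)-np.outer(r,r);A.append(Q);b.append(Q@E[:3,3])
    print(k,plane('wrist',[uv],.152,E))
    X=cloud('wrist',f['d'],E);x,y,z=np.moveaxis(X,-1,0);m=(np.hypot(x-.574,y+.234)<.009)&(z>.145)&(z<.157);print(X[m].mean(0),m.sum())
    m=(np.hypot(x-.574,y+.234)<.03)&(z>.127)&(z<.133);print('tongue',cv2.minAreaRect(np.float32(X[m][:,:2]*1000)),np.median(z[m]))
print('tri',np.linalg.lstsq(np.vstack(A),np.hstack(b),rcond=None)[0])
c=np.array([.6347,-.356]);a=np.radians(-26.4);ux=np.array([np.cos(a),np.sin(a)]);uy=np.array([-ux[1],ux[0]])
d=np.array([.5741,-.2338])-c;print('pump own',d@ux,d@uy)
```

```text
w1 [[ 0.5715 -0.2345  0.152 ]]
[ 0.5721 -0.2328  0.1503] 58
tongue ((579.3779296875, -238.2781982421875), (22.62537384033203, 34.113922119140625), 69.27042388916016) 0.12898431436878166
w2 [[ 0.5721 -0.2328  0.152 ]]
[ 0.5723 -0.2323  0.1502] 54
tongue ((582.8983154296875, -238.63587951660156), (21.98369789123535, 39.82943344116211), 65.42537689208984) 0.1290053723903812
tri [ 0.5722 -0.234   0.1443]
pump own -0.10861455156690653 0.08251108524264963
```

```bash
python3 -m handwheel '[{"tx":8,"ty":-37,"tz":0,"roll":0.05},{"tx":10,"ty":-40,"tz":0,"roll":0},{"tx":10,"ty":-40,"tz":0,"roll":0},{"tx":10,"ty":-40,"tz":0,"roll":0},{"tx":10,"ty":-40,"tz":0,"roll":0},{"tx":10,"ty":-40,"tz":0,"roll":0},{"tx":10,"ty":-40,"tz":0,"roll":0},{"tx":10,"ty":-40,"tz":0,"roll":0},{"tx":10,"ty":-40,"tz":0,"roll":0},{"tx":10,"ty":-40,"tz":0,"roll":0.1},{"tx":0,"ty":-40,"tz":0,"roll":0.12},{"tx":0,"ty":-40,"tz":5,"roll":0.1}]' 40; python3 -c "
from h import *
go(.442,.3098,.12,-92.8)"
```

```text
t: 2.58
tool_pos: [0.4787, 0.2633, 0.2671]
tool_rot: [-3.14, 0.081, -0.006]
contact_force: [0.9, -0.6, 0.6]
opening: 0.0401
grip_force: 0.0
t2.58 at [0.4787 0.2633 0.2671] yhead -93.0 shift [-39.7 -44.4 147. ] n=3.8 roll -0.003 n=0.0 F [ 0.9 -0.6  0.6] op 0.0401 g 0.0 q6 1.99
```

```bash
python3 -m handwheel '[{"tx":-15,"ty":-18,"tz":30,"roll":0},{"tx":-25,"ty":-26,"tz":20,"roll":0},{"tx":0,"ty":0,"tz":40,"roll":0},{"tx":0,"ty":0,"tz":40,"roll":0},{"tx":0,"ty":0,"tz":0,"roll":0},{"tx":0,"ty":0,"tz":0,"roll":0},{"tx":0,"ty":0,"tz":0,"roll":0}]'; python3 -c "
from h import *
go(.4425,.3098,.036,-92.8)"
```

```text
t: 3.17
tool_pos: [0.4417, 0.3083, 0.1375]
tool_rot: [-3.139, 0.072, -0.005]
contact_force: [-1.0, 0.2, -0.1]
opening: 0.0402
grip_force: 0.0
t3.17 at [0.4417 0.3083 0.1375] yhead -92.6 shift [  0.4  -1.4 101.5] n=2.4 roll 0.003 n=0.0 F [-1.   0.2 -0.1] op 0.0402 g 0.0 q6 2.09
```

```bash
python3 -m handwheel '[{"tx":0,"ty":-1.5,"tz":35,"roll":0},{"tx":0,"ty":0,"tz":35,"roll":0},{"tx":0,"ty":0,"tz":25,"roll":0},{"tx":0,"ty":0,"tz":6.5,"roll":0},{"tx":0,"ty":0,"tz":0,"roll":0},{"tx":0,"ty":0,"tz":0,"roll":0}]'; python3 -m handwheel '[{"tx":0,"ty":0,"tz":0,"roll":0},{"tx":0,"ty":0,"tz":0,"roll":0},{"tx":0,"ty":0,"tz":0,"roll":0},{"tx":0,"ty":0,"tz":0,"roll":0},{"tx":0,"ty":0,"tz":0,"roll":0},{"tx":0,"ty":0,"tz":0,"roll":0}]' 0 30;  python3 -c "
from h import *
go(.4425,.3098,.2,-76.4)"
```

```text
t: 3.67
tool_pos: [0.4422, 0.3109, 0.0364]
tool_rot: [-3.139, 0.07, -0.006]
contact_force: [0.3, 0.0, 0.9]
opening: 0.0401
grip_force: 0.0
t: 4.17
tool_pos: [0.4416, 0.3109, 0.0361]
tool_rot: [-3.139, 0.069, -0.006]
contact_force: [0.7, -2.3, 6.3]
opening: 0.0113
grip_force: 29.3
t4.17 at [0.4416 0.3109 0.0361] yhead -92.5 shift [   1.6    0.8 -163.9] n=3.9 roll -0.281 n=2.3 F [ 0.7 -2.3  6.3] op 0.0113 g 29.3 q6 2.09
```

```bash
python3 -m handwheel '[{"tx":0,"ty":0,"tz":-6,"roll":0},{"tx":0,"ty":0,"tz":-15,"roll":0},{"tx":0,"ty":0,"tz":-25,"roll":0},{"tx":0,"ty":0,"tz":-30,"roll":0},{"tx":0,"ty":0,"tz":-30,"roll":0},{"tx":0,"ty":0,"tz":-30,"roll":0},{"tx":0,"ty":0,"tz":-25,"roll":0},{"tx":0,"ty":0,"tz":-10,"roll":0},{"tx":0,"ty":0,"tz":0,"roll":0},{"tx":0,"ty":0,"tz":0,"roll":0}]'
python3 - <<'E'
from h import *
go(.5218,.0943,.21,-76.4)
o=ctrl.get_obs();print(o['wrist_torque'])
p,d=optics.get_image('scene');X=cloud('scene',d,ext('scene'));x,y,z=np.moveaxis(X,-1,0)
p2,d2=optics.get_image('top');np.savez('pics/lift.npz',p=p,d=d,p2=p2,d2=d2)
X=cloud('top',d2,ext('top'));x,y,z=np.moveaxis(X,-1,0)
m=(abs(x-.47)<.035)&(abs(y-.31)<.09)&(z>.1)&(z<.24)&(p2.min(2)>150)
P=X[m];A=np.c_[P[:,:2]-[.442,.31],np.ones(len(P))];c=np.linalg.lstsq(A,P[:,2],rcond=None)[0];print(len(P),c,np.abs(A@c-P[:,2]).max())
E
```

```text
t: 5.0
tool_pos: [0.4392, 0.31, 0.2034]
tool_rot: [3.14, -0.069, -0.002]
contact_force: [-1.0, -0.3, -4.5]
opening: 0.0108
grip_force: 29.5
t5.00 at [0.4392 0.31   0.2034] yhead -92.5 shift [ 92.  211.8  -6.6] n=5.5 roll -0.281 n=2.3 F [-1.  -0.3 -4.5] op 0.0108 g 29.5 q6 2.09
[-0.02926711  0.09263983  0.0162705 ]
155 [ 0.00370257 -0.00769471  0.17880295] 0.005302854677765173
```

```bash
python3 -m handwheel '[{"tx":7,"ty":15,"tz":-1,"roll":0},{"tx":11,"ty":25,"tz":-1,"roll":0},{"tx":13,"ty":30,"tz":-1,"roll":0},{"tx":13,"ty":30,"tz":-1,"roll":0},{"tx":13,"ty":30,"tz":0,"roll":0},{"tx":13,"ty":30,"tz":0,"roll":0},{"tx":12,"ty":27,"tz":0,"roll":-0.05},{"tx":10,"ty":20,"tz":0,"roll":-0.08},{"tx":0,"ty":0,"tz":0,"roll":-0.08},{"tx":0,"ty":0,"tz":0,"roll":-0.07},{"tx":0,"ty":0,"tz":0,"roll":0},{"tx":0,"ty":0,"tz":0,"roll":0}]'; python3 -c "
from h import *
go(.5218,.0943,.18,-76.4)"
```

```text
t: 6.1
tool_pos: [0.5224, 0.0997, 0.206]
tool_rot: [-3.12, -0.367, 0.006]
contact_force: [0.0, -0.2, -3.6]
opening: 0.0106
grip_force: 29.7
t6.10 at [0.5224 0.0997 0.206 ] yhead -76.6 shift [-1.8  5.1 26. ] n=0.6 roll -0.003 n=0.0 F [ 0.  -0.2 -3.6] op 0.0106 g 29.7 q6 1.39
```

```bash
python3 -m handwheel '[{"tx":-2,"ty":5,"tz":10,"roll":0},{"tx":0,"ty":0,"tz":16,"roll":0},{"tx":0,"ty":0,"tz":10,"roll":0},{"tx":0,"ty":0,"tz":6,"roll":0},{"tx":0,"ty":0,"tz":5,"roll":0},{"tx":0,"ty":0,"tz":5,"roll":0},{"tx":0,"ty":0,"tz":4,"roll":0},{"tx":0,"ty":0,"tz":0,"roll":0}]' 0 20
python3 - <<'E'
from h import *
go(.5218,.0943,.119,-76.4)
p,d=optics.get_image('scene');cv2.imwrite('pics/s2.png',cv2.resize(p[150:290,160:330,::-1],(680,560)))
E
```

```text
t: 6.77
tool_pos: [0.5237, 0.0955, 0.1535]
tool_rot: [-3.118, -0.37, -0.005]
contact_force: [-1.5, 3.8, 1.8]
opening: 0.011
grip_force: 30.7
t6.77 at [0.5237 0.0955 0.1535] yhead -76.5 shift [-2.2  0.7 34.5] n=0.8 roll -0.001 n=0.0 F [-1.5  3.8  1.8] op 0.0110 g 30.7 q6 1.37
```

View pics/s2.png

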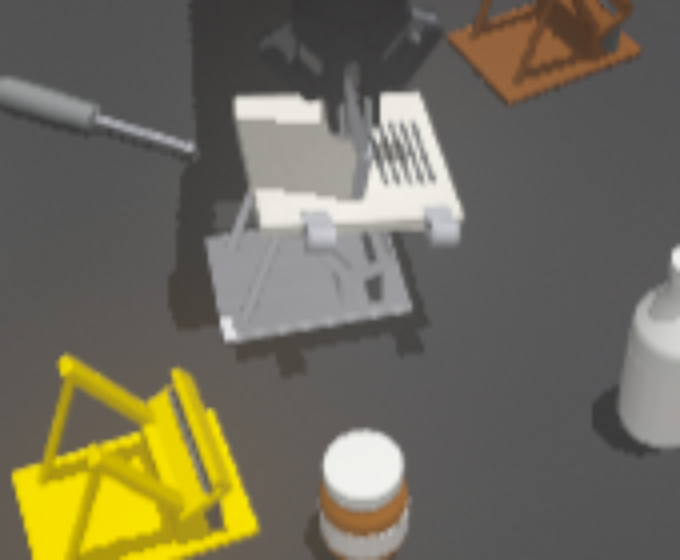

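The door sits on the rail tops (door centre ~(345,160) in the crop), starting to tip with its vent end down. Continue lowering.

```bash
python3 -m handwheel '[{"tx":-1,"ty":0,"tz":4,"roll":0},{"tx":-1,"ty":0,"tz":4,"roll":0},{"tx":0,"ty":0,"tz":4,"roll":0},{"tx":0,"ty":0,"tz":4,"roll":0},{"tx":0,"ty":0,"tz":4,"roll":0},{"tx":0,"ty":0,"tz":3,"roll":0},{"tx":0,"ty":0,"tz":0,"roll":0}]' 0 20
cat > tilt.py <<'E'
from h import *
import sys
E=ext('top');p,d=optics.get_image('top');X=cloud('top',d,E)
o=np.array([.524,.0852]);ux=np.array([.235,-.972]);uy=np.array([.972,.235])
P=X.reshape(-1,3);q=(P[:,:2]-o);S=np.c_[q@ux,q@uy,P[:,2]]*1000
m=(abs(S[:,1])>30)&(abs(S[:,1])<68)&(S[:,0]>-90)&(S[:,0]<110)&(S[:,2]>40)&(p.reshape(-1,3).min(1)>140)
Q=S[m];
for it in range(4):
    c=np.polyfit(Q[:,0],Q[:,2],1);r=np.abs(np.polyval(c,Q[:,0])-Q[:,2]);Q=Q[r<max(4,2*np.median(r))]
print('n',len(Q),'slope deg %.1f'%np.degrees(np.arctan(c[0])),'front face line z@x=0 %.1f'%c[1],'x range',Q[:,0].min(),Q[:,0].max(),'z',Q[:,2].min(),Q[:,2].max())
E
python3 tilt.py; python3 -c "
from h import *
go(.5218,.0943,.119,-76.4)"
```

```text
t: 7.4
tool_pos: [0.5217, 0.0988, 0.1315]
tool_rot: [-3.11, -0.37, -0.007]
contact_force: [-3.1, 17.9, 5.9]
opening: 0.0108
grip_force: 32.7
n 322 slope deg 31.0 front face line z@x=0 113.5 x range -56.72396695354494 70.09022947516142 z 76.78659533027444 155.89590765733786
t7.45 at [0.5219 0.0986 0.1317] yhead -76.4 shift [-1.2  4.3 12.7] n=0.3 roll -0.001 n=0.0 F [-3.8 17.5  6.5] op 0.0111 g 32.7 q6 1.37
```

```bash
python3 -m handwheel '[{"tx":0,"ty":1,"tz":3,"roll":0},{"tx":0,"ty":1,"tz":3,"roll":0},{"tx":0,"ty":1,"tz":3,"roll":0},{"tx":0,"ty":0,"tz":0,"roll":0}]' 0 20; python3 tilt.py; python3 -c "
from h import *
go(.5218,.0943,.119,-76.4)"
```

```text
t: 7.78
tool_pos: [0.5221, 0.099, 0.125]
tool_rot: [-3.102, -0.369, -0.006]
contact_force: [-11.4, 28.6, 17.0]
opening: 0.0107
grip_force: 34.6
n 266 slope deg 37.3 front face line z@x=0 106.8 x range -48.132986092384975 70.11430855508402 z 67.67615896133438 160.54744942662947
t7.83 at [0.5222 0.099  0.125 ] yhead -76.4 shift [-1.5  4.6  5.9] n=0.2 roll -0.001 n=0.0 F [-11.1  28.7  17.1] op 0.0105 g 34.6 q6 1.37
```

```bash
python3 -m handwheel '[{"tx":0,"ty":0,"tz":3,"roll":0},{"tx":0,"ty":0,"tz":0,"roll":0},{"tx":0,"ty":0,"tz":0,"roll":0}]' 14 20; python3 tilt.py; python3 -c "
from h import *
go(.5218,.0943,.119,-76.4)"
```

```text
t: 8.08
tool_pos: [0.5232, 0.098, 0.1222]
tool_rot: [-3.105, -0.369, -0.01]
contact_force: [-7.2, 24.6, 15.1]
opening: 0.0139
grip_force: 13.1
n 273 slope deg 37.6 front face line z@x=0 106.6 x range -48.12622434452718 70.04239666641598 z 66.63818246148678 160.030436839395
t8.13 at [0.5232 0.098  0.1222] yhead -76.4 shift [-2.2  3.3  3.1] n=0.1 roll -0.001 n=0.0 F [-7.5 23.7 14.9] op 0.0141 g 13.1 q6 1.37
```

Run:
```python
from h import *
p,d=optics.get_image('scene');q,_=optics.get_image('wrist')
a=cv2.resize(p[150:260,190:300,::-1],(400,400));b=cv2.resize(q[:,60:444,::-1],(400,400))
cv2.imwrite('pics/s3.png',np.hstack([a,b]))
```

```text
(no output)
```

View pics/s3.png

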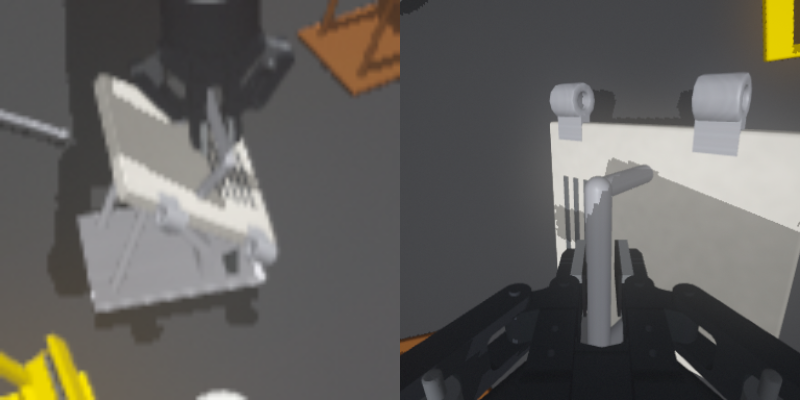

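Bar at crop (600,260) lies properly between the fingers, knuckles intact at (572,98),(725,95); door leaning ~38°. Sliding up the rails is self-locking; I regrip, back off, and come down again from farther +x so that rail friction helps.

```bash
python3 -m handwheel '[{"tx":0,"ty":-1,"tz":-3,"roll":0},{"tx":0,"ty":0,"tz":0,"roll":0},{"tx":0,"ty":0,"tz":0,"roll":0},{"tx":0,"ty":0,"tz":-6,"roll":0},{"tx":0,"ty":0,"tz":-12,"roll":0},{"tx":0,"ty":0,"tz":-10,"roll":0},{"tx":0,"ty":6,"tz":0,"roll":0},{"tx":0,"ty":8,"tz":0,"roll":0},{"tx":0,"ty":6,"tz":0,"roll":0},{"tx":0,"ty":0,"tz":0,"roll":0},{"tx":0,"ty":0,"tz":0,"roll":0}]' 0 20; python3 tilt.py; python3 -c "
from h import *
go(.5218,.0943,.119,-76.4)"
```

```text
t: 9.15
tool_pos: [0.5256, 0.0718, 0.1474]
tool_rot: [-3.12, -0.367, 0.002]
contact_force: [-0.1, 0.0, -5.0]
opening: 0.0114
grip_force: 22.1
n 413 slope deg -80.6 front face line z@x=0 408.5 x range -58.994630911019115 100.49829225076778 z 58.212611524557815 1227.5176316663672
t9.20 at [0.5255 0.0721 0.1475] yhead -76.5 shift [  1.6 -22.4  28.5] n=0.9 roll -0.002 n=0.0 F [-0.1  0.2 -3.3] op 0.0116 g 22.1 q6 1.33
```

```bash
sed -i 's/(S\[:,2\]>40)/(S[:,2]>58)\&(S[:,2]<215)/; s/>140)/>165)/' tilt.py; python3 tilt.py
```

```text
n 239 slope deg 37.4 front face line z@x=0 111.4 x range -21.467220632706606 96.1586301213949 z 93.12523824438857 184.6896019607258
```

```bash
python3 -m handwheel '[{"tx":0,"ty":-2,"tz":4,"roll":0},{"tx":0,"ty":-3,"tz":4.5,"roll":0},{"tx":0,"ty":-3,"tz":4.5,"roll":0},{"tx":0,"ty":-3,"tz":4.5,"roll":0},{"tx":0,"ty":-2,"tz":4,"roll":0},{"tx":0,"ty":0,"tz":0,"roll":0}]' 0 20; python3 tilt.py; python3 -c "
from h import *
go(.5218,.0943,.119,-76.4)"
```

```text
t: 9.75
tool_pos: [0.5259, 0.0847, 0.1311]
tool_rot: [3.116, 0.371, 0.011]
contact_force: [-0.5, -3.9, 10.9]
opening: 0.0115
grip_force: 23.6
n 202 slope deg 45.4 front face line z@x=0 98.5 x range -28.468483473858 84.21414985087722 z 66.90145300455308 183.64541775127296
t9.80 at [0.5259 0.0847 0.1311] yhead -76.4 shift [ -1.8 -10.3  12. ] n=0.4 roll -0.001 n=0.0 F [-1.6 -3.  11. ] op 0.0113 g 23.6 q6 1.36
```

```bash
python3 -m handwheel '[{"tx":0,"ty":-2,"tz":4,"roll":0},{"tx":0,"ty":-2,"tz":4,"roll":0},{"tx":0,"ty":-2,"tz":4,"roll":0},{"tx":0,"ty":0,"tz":0,"roll":0}]' 0 20; python3 tilt.py; python3 -c "
from h import *
go(.5218,.0943,.119,-76.4)"
```

```text
t: 10.13
tool_pos: [0.5285, 0.0896, 0.1244]
tool_rot: [3.113, 0.37, 0.026]
contact_force: [-2.3, -7.7, 26.5]
opening: 0.0113
grip_force: 26.7
n 165 slope deg 49.9 front face line z@x=0 96.9 x range -30.17192261926232 77.70274470705635 z 60.28333525301899 187.36055389542196
t10.18 at [0.5285 0.0896 0.1244] yhead -76.5 shift [-5.5 -6.2  5.3] n=0.2 roll -0.001 n=0.0 F [-1.3 -7.8 25.2] op 0.0110 g 26.7 q6 1.37
```

```bash
python3 -m handwheel '[{"tx":-2,"ty":-2,"tz":3,"roll":0},{"tx":-2,"ty":-2,"tz":3,"roll":0},{"tx":0,"ty":-1,"tz":2,"roll":0},{"tx":0,"ty":0,"tz":0,"roll":0}]' 0 20; python3 tilt.py; python3 -c "
from h import *
go(.5218,.0943,.119,-76.4)"
```

```text
t: 10.52
tool_pos: [0.5272, 0.094, 0.1202]
tool_rot: [3.113, 0.369, 0.04]
contact_force: [1.1, -6.8, 33.8]
opening: 0.0111
grip_force: 28.8
n 161 slope deg 52.6 front face line z@x=0 100.6 x range -31.143650911862235 71.35614070711155 z 59.75992276673825 192.17602039936833
t10.57 at [0.5272 0.094  0.1202] yhead -76.5 shift [-5.2 -1.5  1.1] n=0.1 roll -0.001 n=0.0 F [ 0.8 -6.1 34.4] op 0.0112 g 28.8 q6 1.38
```

```bash
python3 -m handwheel '[{"tx":0,"ty":0,"tz":-4,"roll":0},{"tx":0,"ty":0,"tz":0,"roll":0}]' 0 20;  python3 -m handwheel '[{"tx":0,"ty":0,"tz":-2,"roll":0},{"tx":0,"ty":0,"tz":0,"roll":0},{"tx":0,"ty":0,"tz":0,"roll":0},{"tx":0,"ty":0,"tz":0,"roll":0}]' 17 20; python3 tilt.py; python3 -c "
from h import *
go(.5218,.0943,.119,-76.4)"
```

```text
t: 10.73
tool_pos: [0.5247, 0.0946, 0.12]
tool_rot: [3.115, 0.37, 0.032]
contact_force: [4.4, -4.0, 20.4]
opening: 0.0112
grip_force: 27.6
t: 11.07
tool_pos: [0.5161, 0.095, 0.1123]
tool_rot: [3.119, 0.37, -0.001]
contact_force: [1.8, -2.5, 2.1]
opening: 0.0166
grip_force: 1.2
n 172 slope deg 52.7 front face line z@x=0 98.3 x range -29.566794908072797 72.5685617581713 z 60.89877680069189 192.02822561111788
t11.12 at [0.516  0.095  0.1121] yhead -76.5 shift [ 5.5  2.  -6.9] n=0.2 roll -0.001 n=0.0 F [ 2.1 -1.6  1.5] op 0.0170 g 1.2 q6 1.38
```

```bash
python3 -m handwheel '[{"tx":0,"ty":0,"tz":-4,"roll":0},{"tx":0,"ty":0,"tz":-4,"roll":0},{"tx":0,"ty":0,"tz":0,"roll":0},{"tx":0,"ty":0,"tz":0,"roll":0}]' 20 20; python3 tilt.py
python3 - <<'E'
from h import *
go(.5218,.0943,.119,-76.4)
p,d=optics.get_image('scene');q,_=optics.get_image('top')
a=cv2.resize(p[150:260,190:300,::-1],(400,400));b=cv2.resize(q[130:230,230:330,::-1],(400,400))
cv2.imwrite('pics/s4.png',np.hstack([a,b]))
E
```

```text
t: 11.45
tool_pos: [0.5159, 0.0951, 0.1202]
tool_rot: [-3.12, -0.37, 0.002]
contact_force: [0.4, -1.6, -3.1]
opening: 0.0198
grip_force: 1.4
n 199 slope deg 39.0 front face line z@x=0 117.2 x range -31.990969540454195 88.06335267071077 z 81.6996457643857 183.2026791299959
t11.50 at [0.5159 0.0951 0.1203] yhead -76.5 shift [5.5 2.1 1.2] n=0.1 roll -0.001 n=0.0 F [ 1.1 -1.7 -2.8] op 0.0200 g 1.5 q6 1.38
```

View pics/s4.png

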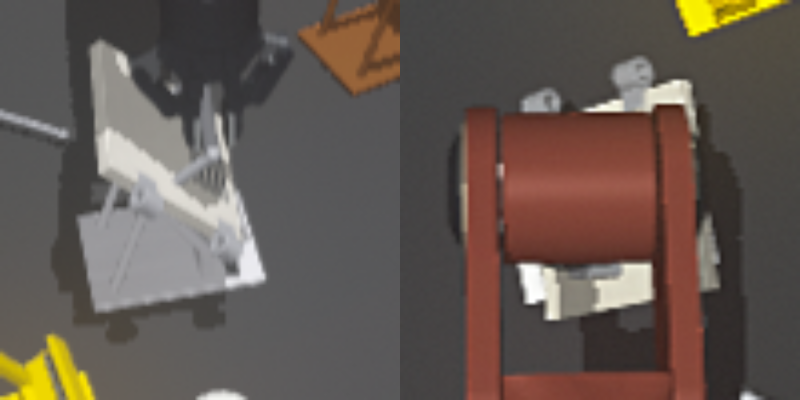

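The door still hangs on the fingers (scene crop: knuckles (145,195),(225,240); leaning ~39°). I measure the bar in tool coordinates with the wrist depth.

```bash
cat > bar.py <<'E'
from h import *
np.set_printoptions(precision=1,suppress=True)
o=ctrl.get_obs();p,d=optics.get_image('wrist');T=optics.camera_params('wrist')['tool_from_camera'];X=cloud('wrist',d,T)*1000
np.savez('pics/wb.npz',p=p,d=d)
x,y,z=np.moveaxis(X,-1,0)
for x0 in range(-30,71,8):
    m=(abs(x-x0)<4)&(abs(y)<18)&(z>-75)&(z<0)&(d>0);P=X[m]
    if len(P)>5: print(x0,len(P),'y',np.percentile(P[:,1],[2,50,98]),'z',np.percentile(P[:,2],[2,50,98]))
E
python3 bar.py
```

```text
-22 42 y [-2.5 -1.5  9.4] z [-46.8 -44.8 -42.1]
-14 431 y [-10.9   2.9   9.7] z [-48.  -46.1 -22.5]
-6 708 y [-12.1   2.4  12.2] z [-50.5 -45.2  -7.2]
2 721 y [-12.3   2.8  12.2] z [-49.2 -44.4  -6.4]
10 2625 y [-17.4   0.3  17.4] z [-74.5 -45.4  -7.6]
18 1734 y [-17.6   6.3  17.5] z [-74.7 -68.  -41. ]
26 536 y [ 1.9  7.  13.1] z [-45.2 -43.6 -39.4]
34 556 y [ 2.3  7.7 13.8] z [-44.7 -42.9 -39.1]
42 598 y [ 3.4  8.3 14.6] z [-44.  -42.4 -38.6]
50 703 y [ 4.1  9.9 17.6] z [-43.6 -41.7 -35.4]
58 357 y [ 5.1 10.4 17.4] z [-42.3 -39.5 -31.9]
```

Run:
```python
from h import *
p=np.load('pics/wb.npz')['p'];cv2.imwrite('pics/wb.png',cv2.resize(p[:,100:412,::-1],(650,600)) if 0 else cv2.resize(p[130:384,110:400,::-1],(680,596),interpolation=cv2.INTER_CUBIC))
```

```text
(no output)
```

View pics/wb.png

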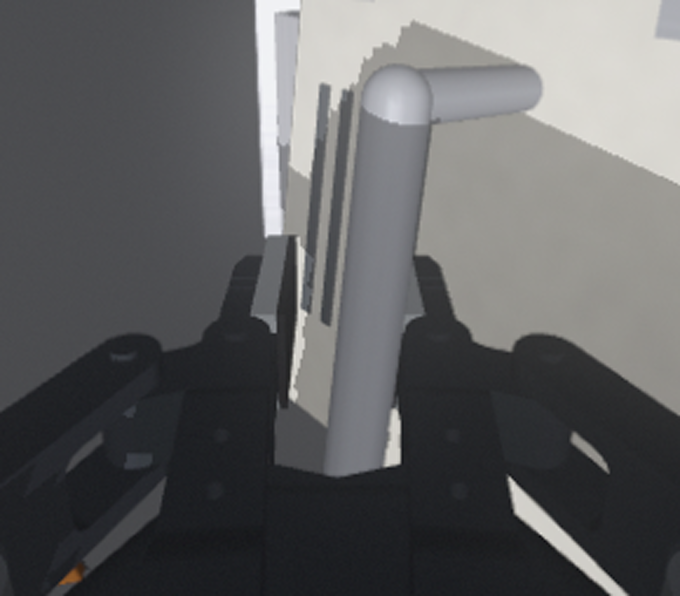

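The bar has ridden above the pads and hooks over the right pad (bar at (375,300), right pad (415,290)). Lowering the tool carries the door down into the stand.

```bash
python3 -m handwheel '[{"tx":0,"ty":0,"tz":4,"roll":0},{"tx":0,"ty":0,"tz":4,"roll":0},{"tx":0,"ty":0,"tz":4,"roll":0},{"tx":0,"ty":0,"tz":3,"roll":0},{"tx":0,"ty":0,"tz":0,"roll":0},{"tx":0,"ty":0,"tz":0,"roll":0}]' 20 20; python3 tilt.py; python3 bar.py | sed -n '4p;7,9p'
python3 - <<'E'
from h import *
go(.5218,.0943,.119,-76.4)
E
```

```text
t: 12.15
tool_pos: [0.5188, 0.0948, 0.1082]
tool_rot: [3.119, 0.369, 0.009]
contact_force: [2.0, -3.0, 5.8]
opening: 0.0204
grip_force: 2.6
n 147 slope deg 45.6 front face line z@x=0 107.3 x range -23.4954349622736 80.9974970599292 z 80.42529173940372 187.8553850463902
10 2619 y [-17.4   0.2  17.5] z [-74.5 -51.   -7.4]
34 633 y [ 0.8  6.  12.1] z [-53.5 -51.8 -47.8]
42 725 y [ 1.   6.8 16.4] z [-53.  -51.3 -43.8]
50 1041 y [ 1.6  8.8 17.6] z [-52.7 -49.3 -40. ]
t12.25 at [0.5188 0.0948 0.1082] yhead -76.5 shift [  2.9   1.3 -10.8] n=0.3 roll -0.002 n=0.0 F [ 2.3 -1.9  5.7] op 0.0203 g 2.6 q6 1.38
```

```bash
python3 -m handwheel '[{"tx":0,"ty":0,"tz":3,"roll":0},{"tx":0,"ty":0,"tz":3,"roll":0},{"tx":0,"ty":0,"tz":3,"roll":0},{"tx":0,"ty":0,"tz":0,"roll":0}]' 20 20; python3 tilt.py; python3 bar.py | sed -n '4p;7,9p'
python3 - <<'E'
from h import *
go(.5218,.0943,.119,-76.4)
E
```

```text
t: 12.58
tool_pos: [0.5184, 0.0951, 0.0989]
tool_rot: [-3.12, -0.369, -0.007]
contact_force: [-0.5, 0.1, 0.1]
opening: 0.0202
grip_force: 0.0
n 169 slope deg 52.9 front face line z@x=0 88.0 x range -29.220355334468106 75.57943590660976 z 58.8932469668324 185.6352258304461
2 733 y [-12.3   3.1  12.3] z [-50.4 -47.2  -6.5]
26 548 y [-1.   4.8 10.5] z [-50.  -48.4 -43.8]
34 596 y [-0.9  4.7 10.6] z [-50.  -48.4 -44.1]
42 733 y [-0.9  5.3 16.7] z [-50.1 -48.1 -40.5]
t12.68 at [0.5166 0.0953 0.097 ] yhead -76.5 shift [  4.9   2.2 -22. ] n=0.5 roll -0.002 n=0.0 F [-0.3 -0.   0. ] op 0.0198 g 0.0 q6 1.37
```

```bash
python3 -m handwheel '[{"tx":0,"ty":0,"tz":-3,"roll":0},{"tx":0,"ty":1,"tz":-3,"roll":0},{"tx":0,"ty":1,"tz":-4,"roll":0},{"tx":0,"ty":0,"tz":0,"roll":0}]' 22 20; python3 -m handwheel '[{"tx":0,"ty":1,"tz":-2,"roll":0},{"tx":0,"ty":1,"tz":-3,"roll":0},{"tx":0,"ty":0,"tz":0,"roll":0}]' 30 20; python3 tilt.py; python3 bar.py | sed -n '4p;7,9p'
python3 - <<'E'
from h import *
go(.5218,.0943,.119,-76.4)
E
```

```text
t: 13.02
tool_pos: [0.5174, 0.093, 0.1077]
tool_rot: [3.12, 0.37, 0.002]
contact_force: [-0.0, 0.9, 0.1]
opening: 0.0222
grip_force: 0.0
t: 13.27
tool_pos: [0.5178, 0.091, 0.1125]
tool_rot: [3.12, 0.37, 0.002]
contact_force: [-0.0, 0.3, -0.3]
opening: 0.0299
grip_force: 0.0
n 169 slope deg 50.3 front face line z@x=0 91.1 x range -30.481954917815678 77.21726489946795 z 58.305408439546454 182.1103594734177
-6 753 y [-16.7   0.7  16.8] z [-44.2 -34.   -5.4]
18 1220 y [-17.6   0.7  17.7] z [-74.7 -67.5 -31.2]
26 444 y [-5.1  0.7  6.5] z [-35.6 -33.8 -29.9]
34 460 y [-5.   0.7  6.3] z [-35.5 -33.8 -30.2]
t13.37 at [0.5175 0.0911 0.112 ] yhead -76.5 shift [ 5.  -2.1 -7. ] n=0.2 roll -0.002 n=0.0 F [-0.5  0.8 -0.3] op 0.0298 g 0.0 q6 1.37
```

Door stands free (bar stays at z 0.140, no force). Withdraw upward and measure the door.

```bash
python3 -m handwheel '[{"tx":0,"ty":0,"tz":-10,"roll":0},{"tx":0,"ty":0,"tz":-20,"roll":0},{"tx":0,"ty":0,"tz":-35,"roll":0},{"tx":0,"ty":0,"tz":-35,"roll":0},{"tx":0,"ty":0,"tz":-35,"roll":0},{"tx":-20,"ty":10,"tz":-10,"roll":0},{"tx":-25,"ty":20,"tz":0,"roll":0},{"tx":-25,"ty":20,"tz":0,"roll":0},{"tx":0,"ty":0,"tz":0,"roll":0},{"tx":0,"ty":0,"tz":0,"roll":0},{"tx":0,"ty":0,"tz":0,"roll":0}]' 60 20
cat > door.py <<'E'
from h import *
np.set_printoptions(precision=1,suppress=True)
o0=np.array([.524,.0852]);ux=np.array([.235,-.972]);uy=np.array([.972,.235])
for n in('wrist','top','scene'):
    o=ctrl.get_obs();p,d=optics.get_image(n);E=ext(n,o);X=cloud(n,d,E);np.savez(f'pics/door_{n}.npz',p=p,d=d,tp=o['tool_pos'],tr=o['tool_rot'])
    P=X.reshape(-1,3);q=P[:,:2]-o0;S=np.c_[q@ux,q@uy,P[:,2]]*1000
    S=S[(d.reshape(-1)>0)&(S[:,0]>-60)&(S[:,0]<110)&(abs(S[:,1])<95)&(S[:,2]<200)]
    t=S[S[:,2]>165];print(n,'top strip',len(t),np.percentile(t,[1,50,99],axis=0).tolist() if len(t) else '')
    # front face
    f=S[(S[:,2]>60)&(S[:,2]<170)&(abs(S[:,1])<66)]
    best=None;rng=np.random.default_rng(0)
    for _ in range(300):
        a=f[rng.choice(len(f),3,replace=False)];nn=np.cross(a[1]-a[0],a[2]-a[0]);L=np.linalg.norm(nn)
        if L<500: continue
        nn/=L;k=abs((f-a[0])@nn)<1.5
        if best is None or k.sum()>best.sum():best=k
    I=f[best];c=I.mean(0);nn=np.linalg.svd(I-c)[2][2];nn*=np.sign(nn[2]);print('   plane n',nn.round(3).tolist(),'c',c,'in',best.sum(),'tilt from vert %.1f'%np.degrees(np.arcsin(nn[2])),'y range',I[:,1].min(),I[:,1].max(),'z',I[:,2].min(),I[:,2].max(),'offset seat',(np.array([0,0,45])-c)@nn)
E
python3 door.py;python3 -c "
from h import *
go(.5218,.0943,.119,-76.4)"
```

```text
t: 14.28
tool_pos: [0.4612, 0.0263, 0.2573]
tool_rot: [-3.12, -0.369, -0.002]
contact_force: [-0.0, -0.6, 0.5]
opening: 0.0597
grip_force: 0.0
wrist top strip 5148 [[57.754247558037285, -69.53028285364462, 165.32410100786072], [67.63913814962956, 6.258865027866986, 176.52601614561274], [79.04841441343649, 65.6591305632405, 181.48012237039717]]
   plane n [-0.831, -0.001, 0.556] c [ 33.1   4.8 128.1] in 9315 tilt from vert 33.8 y range -65.98088364293434 65.98153648165199 z 60.0363774780534 169.98859854301102 offset seat -18.705027074910582
top top strip 248 [[56.509999560143456, -6.84569993674419, 165.1217414818056], [67.25253321009691, 30.560019783535644, 176.63309871384257], [79.29121515992694, 67.17109168758014, 184.33424277408199]]
   plane n [-0.833, 0.008, 0.553] c [ 25.6  24.8 117.3] in 507 tilt from vert 33.6 y range -60.99109872182569 65.98859158211935 z 60.103930727829045 169.87823653447998 offset seat -18.844479773831647
scene top strip 255 [[57.25916762430674, -66.81025166788034, 166.19845899805108], [69.34708761671277, 9.46777350234836, 177.46796654465447], [79.04461526822251, 69.35552654486534, 183.17547724437733]]
   plane n [-0.833, 0.002, 0.554] c [ 26.5   3.5 119.5] in 512 tilt from vert 33.6 y range -65.46977704725704 65.7614136639725 z 60.02981729932944 169.88520346566017 offset seat -19.17369224101439
t14.43 at [0.4614 0.0268 0.2568] yhead -76.4 shift [ 74.6 -51.4 137.8] n=4.0 roll -0.000 n=0.0 F [ 0.1 -0.5  0. ] op 0.0600 g 0.0 q6 1.23
```

```bash
cat >> h.py <<'E'
def st(x,y,z,ang=-76.4):
    o0=np.array([.524,.0852]);ux=np.array([.235,-.972]);uy=np.array([.972,.235]);w=o0+(x*ux+y*uy)/1000
    o=ctrl.get_obs();q=o['tool_pos'][:2]-o0;print('stand xy',np.round([q@ux*1000,q@uy*1000],1));go(w[0],w[1],z,ang,o)
E
python3 -c "
from h import *
st(62,0,.215)"
```

```text
stand xy [ 42.1 -74.6]
t14.43 at [0.4614 0.0268 0.2568] yhead -76.4 shift [74.6 19.9 41.8] n=2.1 roll -0.000 n=0.0 F [ 0.1 -0.5  0. ] op 0.0600 g 0.0 q6 1.23
```

```bash
python3 -m handwheel '[{"tx":15,"ty":4,"tz":0,"roll":0},{"tx":25,"ty":7,"tz":0,"roll":0},{"tx":25,"ty":7,"tz":10,"roll":0},{"tx":9.6,"ty":2,"tz":25,"roll":0},{"tx":0,"ty":0,"tz":7,"roll":0},{"tx":0,"ty":0,"tz":0,"roll":0},{"tx":0,"ty":0,"tz":0,"roll":0}]' 50; python3 -c "
from h import *
st(62,0,.150)"
```

```text
t: 15.02
tool_pos: [0.5375, 0.0246, 0.2142]
tool_rot: [-3.119, -0.371, 0.004]
contact_force: [-0.0, 0.3, -0.4]
opening: 0.0498
grip_force: 0.0
stand xy [62.  -1.1]
t15.02 at [0.5375 0.0246 0.2142] yhead -76.4 shift [ 1.2  0.  64.2] n=1.5 roll -0.001 n=0.0 F [-0.   0.3 -0.4] op 0.0498 g 0.0 q6 1.24
```

```bash
python3 -m handwheel '[{"tx":1,"ty":0,"tz":20,"roll":0},{"tx":0,"ty":0,"tz":25,"roll":0},{"tx":0,"ty":0,"tz":14,"roll":0},{"tx":0,"ty":0,"tz":5,"roll":0},{"tx":0,"ty":0,"tz":0,"roll":0},{"tx":0,"ty":-4,"tz":0,"roll":0},{"tx":0,"ty":-5,"tz":-2,"roll":0},{"tx":0,"ty":-5,"tz":-3,"roll":0},{"tx":0,"ty":-5,"tz":-3,"roll":0},{"tx":0,"ty":0,"tz":0,"roll":0}]' 50; python3 -c "
from h import *
st(24,0,.168)"
```

```text
t: 15.85
tool_pos: [0.5357, 0.0437, 0.1611]
tool_rot: [3.119, 0.371, 0.005]
contact_force: [-0.2, -1.3, 2.2]
opening: 0.0501
grip_force: 1.0
stand xy [43.1  1.6]
t15.85 at [0.5357 0.0437 0.1611] yhead -76.4 shift [ -1.6 -19.1  -6.9] n=0.5 roll -0.000 n=0.0 F [-0.2 -1.3  2.2] op 0.0501 g 1.0 q6 1.28
```

```bash
python3 -m handwheel '[{"tx":0,"ty":-5,"tz":-2.5,"roll":0},{"tx":0,"ty":-5,"tz":-2.5,"roll":0},{"tx":0,"ty":-5,"tz":-2,"roll":0},{"tx":0,"ty":-5,"tz":-2,"roll":0},{"tx":0,"ty":-5,"tz":-2,"roll":0},{"tx":0,"ty":-5,"tz":-2,"roll":0},{"tx":0,"ty":-5,"tz":-1.5,"roll":0},{"tx":0,"ty":0,"tz":0,"roll":0}]' 50; python3 -c "
from h import *
st(-1,0,.177)
p,d=optics.get_image('scene');X=cloud('scene',d,ext('scene')).reshape(-1,3);o0=np.array([.524,.0852]);q=X[:,:2]-o0;S=np.c_[q@[.235,-.972],q@[.972,.235],X[:,2]]*1000
# hinge-edge side face / knuckles: points at y 76..98
m=(S[:,1]>72)&(S[:,1]<100)&(S[:,2]>60)&(S[:,2]<215)&(abs(S[:,0])<100);K=S[m]
print(len(K))
for lo in range(60,210,15):
    P=K[(K[:,2]>=lo)&(K[:,2]<lo+15)]
    if len(P)>2: print(lo,len(P),np.median(P,0).round(1))
m=(abs(S[:,1])<74)&(S[:,2]>196)&(S[:,2]<215)&(abs(S[:,0])<100);print('top',m.sum(),np.percentile(S[m],[2,50,98],axis=0).round(1).tolist() if m.any() else '')
"
```

```text
t: 16.52
tool_pos: [0.5263, 0.0779, 0.1734]
tool_rot: [-3.119, -0.371, 0.0]
contact_force: [0.5, -0.6, 0.1]
opening: 0.05
grip_force: 0.1
stand xy [7.6 0.5]
t16.52 at [0.5263 0.0779 0.1734] yhead -76.4 shift [-0.5 -8.6 -3.6] n=0.2 roll -0.000 n=0.0 F [ 0.5 -0.6  0.1] op 0.0500 g 0.1 q6 1.34
121
60 13 [-5.7 89.8 71.5]
75 43 [-6.2 85.6 83.1]
150 21 [ 13.5  90.7 159.6]
165 43 [ 13.6  85.1 171. ]
top 170 [[-29.9, -19.7, 196.9], [24.9, 11.3, 201.4], [45.4, 67.3, 214.1]]
```

```bash
python3 -m handwheel '[{"tx":0,"ty":-4,"tz":-2,"roll":0},{"tx":0,"ty":-4,"tz":-2,"roll":0},{"tx":0,"ty":-3,"tz":-1,"roll":0},{"tx":0,"ty":0,"tz":0,"roll":0}]' 34; python3 -m handwheel '[{"tx":0,"ty":-2,"tz":0,"roll":0},{"tx":0,"ty":-2,"tz":0,"roll":0},{"tx":0,"ty":0,"tz":0,"roll":0}]' 22;  cat > kn.py <<'E'
from h import *
st(-9,0,.182)
p,d=optics.get_image('scene');X=cloud('scene',d,ext('scene')).reshape(-1,3);o0=np.array([.524,.0852]);q=X[:,:2]-o0;S=np.c_[q@[.235,-.972],q@[.972,.235],X[:,2]]*1000
m=(S[:,1]>72)&(S[:,1]<100)&(S[:,2]>60)&(S[:,2]<330)&(abs(S[:,0])<100);K=S[m]
for lo in range(60,330,15):
    P=K[(K[:,2]>=lo)&(K[:,2]<lo+15)]
    if len(P)>2: print(lo,len(P),np.median(P,0).round(1))
E
python3 kn.py
```

```text
t: 16.9
tool_pos: [0.5239, 0.0882, 0.1786]
tool_rot: [-3.119, -0.371, -0.0]
contact_force: [0.5, -0.9, 0.1]
opening: 0.034
grip_force: 0.2
t: 17.15
tool_pos: [0.5228, 0.0917, 0.1781]
tool_rot: [-3.119, -0.37, 0.001]
contact_force: [0.3, -0.1, -0.4]
opening: 0.0222
grip_force: 0.0
stand xy [-6.6  0.4]
t17.15 at [0.5228 0.0917 0.1781] yhead -76.5 shift [-0.4 -2.4 -3.9] n=0.1 roll -0.001 n=0.0 F [ 0.3 -0.1 -0.4] op 0.0222 g 0.0 q6 1.37
60 11 [-11.4  90.6  71.2]
75 44 [-11.   85.3  83.7]
150 15 [ -9.6  88.8 160.3]
165 49 [-11.5  83.9 174.2]
```

Door is upright between the fingers (both knuckles at stand x≈-11). Grip and lift.

```bash
python3 -m handwheel '[{"tx":0,"ty":0,"tz":0,"roll":0},{"tx":0,"ty":0,"tz":0,"roll":0},{"tx":0,"ty":0,"tz":0,"roll":0},{"tx":0,"ty":0,"tz":0,"roll":0},{"tx":0,"ty":0,"tz":0,"roll":0}]' 0 80; python3 -m handwheel '[{"tx":0,"ty":0,"tz":-3,"roll":0},{"tx":0,"ty":0,"tz":-10,"roll":0},{"tx":0,"ty":0,"tz":-20,"roll":0},{"tx":0,"ty":0,"tz":-25,"roll":0},{"tx":0,"ty":0,"tz":-20,"roll":0},{"tx":0,"ty":0,"tz":-12,"roll":0},{"tx":0,"ty":0,"tz":0,"roll":0},{"tx":0,"ty":0,"tz":0,"roll":0},{"tx":0,"ty":0,"tz":0,"roll":0}]';python3 kn.py
```

```text
t: 17.62
tool_pos: [0.5232, 0.0915, 0.1785]
tool_rot: [-3.12, -0.37, -0.001]
contact_force: [1.4, -0.0, 1.3]
opening: 0.0128
grip_force: 79.5
t: 18.37
tool_pos: [0.5222, 0.0914, 0.2664]
tool_rot: [-3.12, -0.37, 0.005]
contact_force: [0.2, 0.3, -3.7]
opening: 0.0129
grip_force: 78.9
stand xy [-6.4 -0.3]
t18.37 at [0.5222 0.0914 0.2664] yhead -76.5 shift [ 0.6 -2.5 84.4] n=2.0 roll -0.001 n=0.0 F [ 0.2  0.3 -3.7] op 0.0129 g 78.9 q6 1.37
150 17 [ -9.1  89.7 159.6]
165 42 [ -9.6  85.9 172.3]
240 24 [ -9.9  88.4 250.1]
255 48 [ -9.4  85.6 262. ]
```

```bash
cat > kw.py <<'E'
from h import *
import sys
np.set_printoptions(precision=1,suppress=True)
p,d=optics.get_image('wrist');T=optics.camera_params('wrist')['tool_from_camera'];X=cloud('wrist',d,T)*1000;np.savez('pics/kw.npz',p=p,d=d)
x,y,z=np.moveaxis(X,-1,0);m=(x>71)&(x<110)&(abs(y+4)<22)&(z>-20)&(z<120)&(d>0)
for lo in range(-20,120,5):
    P=X[m&(z>=lo)&(z<lo+5)]
    if len(P)>5: print(lo,len(P),P.mean(0),'circ',np.round(cv2.minEnclosingCircle(np.float32(P[:,:2]))[0],1),round(cv2.minEnclosingCircle(np.float32(P[:,:2]))[1],1))
# door top edge
m=(abs(x)>14)&(abs(x)<68)&(abs(y)<10)&(z>-45)&(z<-10)&(d>0);P=X[m];print('top edge',len(P),np.percentile(P,[1,50,99],axis=0).tolist())
v,u=np.where((x>65)&(x<105)&(abs(y+4)<20)&(z>-10)&(z<15)&(d>0));print(u.min(),u.max(),v.min(),v.max())
E
python3 kw.py
```

```text
0 929 [80.5 -4.   3.7] circ [80.  -4.1] 10.3
5 81 [80.6 -4.5  5.7] circ [80. -4.] 10.4
10 21 [80.6 -6.5 12.4] circ [80.  -4.2] 5.2
15 15 [81.5 -4.5 17.6] circ [80.2 -4.2] 5.1
20 11 [80.5 -7.2 21.1] circ [80.1 -4.3] 5.2
90 117 [81.2 -7.8 93.5] circ [80.1 -5.9] 7.4
95 18 [80.4 -4.9 96.2] circ [80.5 -5.3] 6.6
105 6 [ 78.8  -6.2 107.9] circ [79.7 -4.6] 5.1
top edge 4656 [[-38.122762530271864, -6.75122330469042, -27.71689478422976], [36.57495990653365, 0.25650067715253577, -26.322513967743884], [67.21571589338838, 6.825962186536255, -18.51241709192554]]
225 266 76 128
```

Wrist depth: upper bore axis at tool (80.0,-4.1) mm, its lower end at tool z≈23.7, lower knuckle in line. Go to the front of the pump.

```bash
python3 -c "
from h import *
go(.458,-.181,.275,-116.4)"
```

```text
t18.47 at [0.522  0.0914 0.266 ] yhead -76.5 shift [-126.   249.9   -8.7] n=6.7 roll 0.697 n=5.6 F [-1.1  0.5 -4.3] op 0.0129 g 78.9 q6 1.37
```

```bash
python3 -m handwheel '[{"tx":-6,"ty":12,"tz":-5,"roll":0},{"tx":-11,"ty":22,"tz":-4,"roll":0},{"tx":-14,"ty":28,"tz":0,"roll":0},{"tx":-14,"ty":28,"tz":0,"roll":0},{"tx":-14,"ty":28,"tz":0,"roll":0},{"tx":-14,"ty":28,"tz":0,"roll":0},{"tx":-14,"ty":28,"tz":0,"roll":0},{"tx":-14,"ty":28,"tz":0,"roll":0},{"tx":-13,"ty":25,"tz":0,"roll":0},{"tx":-12,"ty":23,"tz":0,"roll":0},{"tx":0,"ty":0,"tz":0,"roll":0.06},{"tx":0,"ty":0,"tz":0,"roll":0.1}]'; python3 -m handwheel '[{"tx":0,"ty":0,"tz":0,"roll":0.1},{"tx":0,"ty":0,"tz":0,"roll":0.1},{"tx":0,"ty":0,"tz":0,"roll":0.1},{"tx":0,"ty":0,"tz":0,"roll":0.1},{"tx":0,"ty":0,"tz":0,"roll":0.1},{"tx":0,"ty":0,"tz":0,"roll":0.04},{"tx":0,"ty":0,"tz":0,"roll":0},{"tx":0,"ty":0,"tz":0,"roll":0},{"tx":0,"ty":0,"tz":0,"roll":0}]'; python3 -c "
from h import *
go(.458,-.181,.194,-116.4)"
```

```text
t: 19.47
tool_pos: [0.4578, -0.1829, 0.2765]
tool_rot: [-3.139, -0.108, 0.003]
contact_force: [0.2, -0.3, -2.9]
opening: 0.0126
grip_force: 79.2
t: 20.22
tool_pos: [0.4586, -0.1812, 0.2769]
tool_rot: [-3.058, 0.721, 0.001]
contact_force: [0.3, -0.8, -3.4]
opening: 0.0126
grip_force: 79.2
t20.22 at [ 0.4586 -0.1812  0.2769] yhead -116.5 shift [-0.6  0.1 82.9] n=2.0 roll -0.003 n=0.0 F [ 0.3 -0.8 -3.4] op 0.0126 g 79.2 q6 1.51
```

Lower to the entry height and measure the pin and the knuckle in the same wrist view.

```bash
python3 -m handwheel '[{"tx":0,"ty":0,"tz":12,"roll":0},{"tx":0,"ty":0,"tz":25,"roll":0},{"tx":0,"ty":0,"tz":25,"roll":0},{"tx":0,"ty":0,"tz":15,"roll":0},{"tx":0,"ty":0,"tz":6,"roll":0},{"tx":0,"ty":0,"tz":0,"roll":0},{"tx":0,"ty":0,"tz":0,"roll":0},{"tx":0,"ty":0,"tz":0,"roll":0}]'
cat > pin.py <<'E'
from h import *
np.set_printoptions(precision=1,suppress=True)
o=ctrl.get_obs();print(o['tool_pos'].round(4),o['contact_force'])
p,d=optics.get_image('wrist');T=optics.camera_params('wrist')['tool_from_camera'];X=cloud('wrist',d,T)*1000;np.savez('pics/pin.npz',p=p,d=d)
x,y,z=np.moveaxis(X,-1,0);h=o['tool_pos'][2]*1000-z   # world height
m=(x>95)&(x<160)&(abs(y)<25)&(d>0)
for lo,hi in((147,156),(140,147),(135,140),(126,133)):
    P=X[m&(h>lo)&(h<hi)]
    if len(P)>4: c,r=cv2.minEnclosingCircle(np.float32(P[:,:2]));print(lo,hi,len(P),'mean',P.mean(0),'min',P.min(0),'max',P.max(0),'circ',np.round(c,1),round(r,1))
m=(x>60)&(x<95)&(abs(y)<25)&(z>0)&(z<8)&(d>0);P=X[m&(x>70)];c,r=cv2.minEnclosingCircle(np.float32(P[:,:2]));print('knuckle',c,r)
cv2.imwrite('pics/pin.png',cv2.resize(p[0:200,170:340,::-1],(510,600),interpolation=cv2.INTER_CUBIC))
E
python3 pin.py
```

```text
t: 20.88
tool_pos: [0.4598, -0.1815, 0.1959]
tool_rot: [3.057, -0.722, 0.004]
contact_force: [0.8, 0.8, -3.4]
opening: 0.0125
grip_force: 79.1
[ 0.5 -0.2  0.2] [ 0.8  0.8 -3.4]
147 156 143 mean [122.6  -4.5  45.6] min [119.3  -8.   43.6] max [126.   -0.7  48.8] circ [123.1  -4.6] 3.9
140 147 34 mean [120.2  -4.1  52.4] min [119.2  -8.1  48.9] max [123.   -0.7  55.8] circ [122.2  -4.4] 3.8
135 140 21 mean [120.3  -4.3  58.6] min [119.1  -8.6  56.4] max [122.9  -0.8  60.5] circ [122.8  -4.7] 3.9
126 133 936 mean [129.8  -4.6  67.2] min [114.6 -12.9  62.9] max [143.5   3.3  69.8] circ [129.3  -4.8] 16.4
knuckle (80.04877471923828, -3.1584296226501465) 10.619983673095703
```

View pics/pin.png

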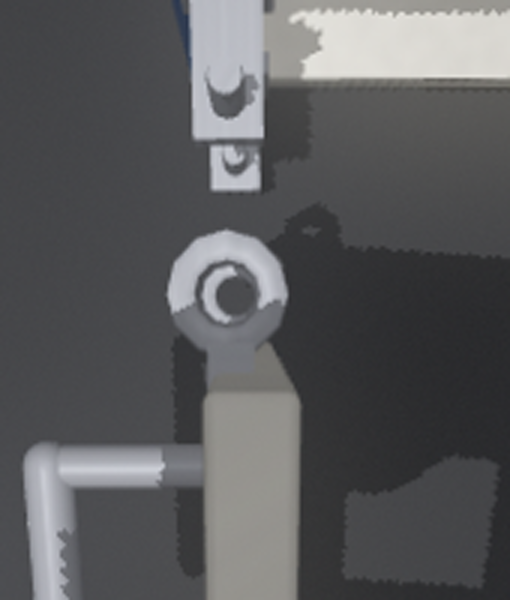

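Picture: pin tip at (228,90) straight ahead of the knuckle bore at (227,293), lower pin below it; alignment within ~1 mm, 43 mm to go along tool x.

```bash
python3 -m handwheel '[{"tx":6,"ty":-0.5,"tz":0,"roll":0},{"tx":10,"ty":0,"tz":0,"roll":0},{"tx":10,"ty":0,"tz":0,"roll":0},{"tx":9,"ty":0,"tz":0,"roll":0},{"tx":6,"ty":0,"tz":0,"roll":0},{"tx":2,"ty":0,"tz":0,"roll":0},{"tx":0,"ty":0,"tz":0,"roll":0},{"tx":0,"ty":0,"tz":0,"roll":0},{"tx":0,"ty":0,"tz":0,"roll":0}]'
python3 - <<'E'
from h import *
np.set_printoptions(precision=1,suppress=True)
o=ctrl.get_obs();print(o['tool_pos'].round(4).tolist(),o['contact_force'])
p,d=optics.get_image('wrist');T=optics.camera_params('wrist')['tool_from_camera'];X=cloud('wrist',d,T)*1000
x,y,z=np.moveaxis(X,-1,0);r=np.hypot(x-80,y+4)
for lo,hi in((-2,8),(8,24),(36,60)):
    m=(r<(14 if lo<0 else 7))&(z>lo)&(z<hi)&(x>70.5)&(d>0);P=X[m]
    if len(P)>3:
        c,q=cv2.minEnclosingCircle(np.float32(P[:,:2]));print(lo,len(P),'mean',P.mean(0),'min',P.min(0),'max',P.max(0),'circ',np.round(c,1),round(q,1))
M=R.from_rotvec(o['tool_rot']).as_matrix();print('pin in tool (old est)',M.T@(np.array([.572,-.233,.152])-o['tool_pos'])*1000)
E
```

```text
t: 21.68
tool_pos: [0.4974, -0.1997, 0.1942]
tool_rot: [-3.057, 0.722, 0.001]
contact_force: [-0.4, 0.0, -4.2]
opening: 0.0126
grip_force: 79.2
[0.4974, -0.1997, 0.1942] [-0.4  0.  -4.2]
-2 1019 mean [80.6 -3.3  3.8] min [ 70.8 -13.7   1.4] max [90.6  7.2  7.8] circ [80.3 -3.3] 10.5
8 51 mean [81.  -5.2 15.4] min [75.4 -8.5  8.5] max [85.4  1.7 22.5] circ [80.2 -3.4] 5.2
36 126 mean [81.3 -3.9 43.5] min [77.9 -8.  41.4] max [85.3 -0.1 56.8] circ [81.4 -4. ] 4.0
pin in tool (old est) [81.7 -3.6 42.1]
```

```bash
python3 -m handwheel '[{"tx":1.2,"ty":-0.7,"tz":0,"roll":0},{"tx":0,"ty":0,"tz":5,"roll":0},{"tx":0,"ty":0,"tz":5,"roll":0},{"tx":0,"ty":0,"tz":4,"roll":0},{"tx":0,"ty":0,"tz":3,"roll":0},{"tx":0,"ty":0,"tz":2,"roll":0},{"tx":0,"ty":0,"tz":2,"roll":0},{"tx":0,"ty":0,"tz":2,"roll":0},{"tx":0,"ty":0,"tz":2,"roll":0},{"tx":0,"ty":0,"tz":0,"roll":0},{"tx":0,"ty":0,"tz":0,"roll":0}]'; python3 -c "
from h import *
go(.4985,-.2,.1537)"
```

```text
t: 22.65
tool_pos: [0.499, -0.1997, 0.1692]
tool_rot: [-3.057, 0.722, 0.0]
contact_force: [-0.4, -0.3, -4.4]
opening: 0.0127
grip_force: 79.2
t22.65 at [ 0.499  -0.1997  0.1692] yhead -116.6 shift [-0.3  0.5 15.5] n=0.4 roll 0.000 n=0.0 F [-0.4 -0.3 -4.4] op 0.0127 g 79.2 q6 1.52
```

```bash
python3 -m handwheel '[{"tx":0,"ty":0,"tz":3,"roll":0},{"tx":0,"ty":0,"tz":3,"roll":0},{"tx":0,"ty":0,"tz":3,"roll":0},{"tx":0,"ty":0,"tz":2,"roll":0},{"tx":0,"ty":0,"tz":2,"roll":0},{"tx":0,"ty":0,"tz":1,"roll":0},{"tx":0,"ty":0,"tz":0.7,"roll":0},{"tx":0,"ty":0,"tz":0,"roll":0},{"tx":0,"ty":0,"tz":0,"roll":0}]'; python3 -c "
from h import *
go(.4985,-.2,.1537)"
```

```text
t: 23.4
tool_pos: [0.4991, -0.1998, 0.1547]
tool_rot: [3.057, -0.722, 0.0]
contact_force: [0.3, 0.2, -2.9]
opening: 0.0125
grip_force: 79.2
t23.40 at [ 0.4991 -0.1998  0.1547] yhead -116.6 shift [-0.4  0.4  1. ] n=0.0 roll 0.000 n=0.0 F [ 0.3  0.2 -2.9] op 0.0125 g 79.2 q6 1.52
```

```bash
python3 -m handwheel '[{"tx":0,"ty":0,"tz":0.7,"roll":0},{"tx":0,"ty":0,"tz":0.7,"roll":0},{"tx":0,"ty":0,"tz":0.7,"roll":0},{"tx":0,"ty":0,"tz":0.5,"roll":0},{"tx":0,"ty":0,"tz":0,"roll":0},{"tx":0,"ty":0,"tz":0,"roll":0}]'; python3 -c "
from h import *
go(.4985,-.2,.1537)"
```

```text
t: 23.9
tool_pos: [0.4992, -0.1998, 0.1524]
tool_rot: [3.057, -0.722, 0.001]
contact_force: [-0.5, 0.4, -2.3]
opening: 0.0128
grip_force: 79.5
t23.90 at [ 0.4992 -0.1998  0.1524] yhead -116.6 shift [-0.5  0.5 -1.3] n=0.0 roll 0.000 n=0.0 F [-0.5  0.4 -2.3] op 0.0128 g 79.5 q6 1.52
```

```bash
python3 -m handwheel '[{"tx":0,"ty":0,"tz":0.6,"roll":0},{"tx":0,"ty":0,"tz":0.6,"roll":0},{"tx":0,"ty":0,"tz":0.6,"roll":0},{"tx":0,"ty":0,"tz":0,"roll":0},{"tx":0,"ty":0,"tz":0,"roll":0}]'; python3 -c "
from h import *
go(.4985,-.2,.1537)"
```

```text
t: 24.32
tool_pos: [0.4995, -0.2, 0.152]
tool_rot: [3.057, -0.722, 0.002]
contact_force: [-4.9, 1.7, 6.5]
opening: 0.0127
grip_force: 80.8
t24.32 at [ 0.4995 -0.2     0.152 ] yhead -116.6 shift [-0.9  0.4 -1.7] n=0.0 roll 0.000 n=0.0 F [-4.9  1.7  6.5] op 0.0127 g 80.8 q6 1.52
```

Home on the tongues (upward force at z 0.152). Release and withdraw.

```bash
python3 -m handwheel '[{"tx":0,"ty":0,"tz":-0.8,"roll":0},{"tx":0,"ty":0,"tz":0,"roll":0}]' 0 20; python3 -m handwheel '[{"tx":0,"ty":0,"tz":0,"roll":0},{"tx":0,"ty":0,"tz":0,"roll":0},{"tx":0,"ty":0,"tz":0,"roll":0},{"tx":0,"ty":0,"tz":0,"roll":0}]' 32 20; python3 -m handwheel '[{"tx":0,"ty":0,"tz":-4,"roll":0},{"tx":0,"ty":0,"tz":-10,"roll":0},{"tx":0,"ty":0,"tz":-20,"roll":0},{"tx":0,"ty":0,"tz":-30,"roll":0},{"tx":0,"ty":0,"tz":-30,"roll":0},{"tx":0,"ty":0,"tz":-10,"roll":0},{"tx":0,"ty":0,"tz":0,"roll":0},{"tx":0,"ty":0,"tz":0,"roll":0},{"tx":0,"ty":0,"tz":0,"roll":0}]'
python3 - <<'E'
from h import *
np.set_printoptions(precision=1,suppress=True)
for k in range(2):
    o=ctrl.get_obs();p,d=optics.get_image('wrist');E=ext('wrist',o);X=cloud('wrist',d,E)*1000;x,y,z=np.moveaxis(X,-1,0)
    m=(np.hypot(x-572.5,y+233)<16)&(d>0)
    for lo,hi in((143,148),(148,156)):
        P=X[m&(z>lo)&(z<hi)];print(lo,len(P),P.mean(0) if len(P) else '',np.median(P[:,2]) if len(P) else '')
    m=(z>172)&(z<186)&(np.hypot(x-500,y+200)<90)&(d>0);P=X[m];print('door top',len(P),np.median(P[:,2]),cv2.minAreaRect(np.float32(P[:,:2])))
go(.4985,-.2,.1537)
E
```

```text
t: 24.48
tool_pos: [0.4995, -0.2, 0.1521]
tool_rot: [3.057, -0.722, 0.002]
contact_force: [-2.6, 1.8, 4.9]
opening: 0.0131
grip_force: 80.2
t: 24.82
tool_pos: [0.499, -0.1998, 0.1507]
tool_rot: [-3.057, 0.722, 0.0]
contact_force: [-0.0, -0.5, -0.4]
opening: 0.0317
grip_force: 0.0
t: 25.57
tool_pos: [0.4983, -0.1993, 0.2531]
tool_rot: [-3.057, 0.722, 0.004]
contact_force: [0.0, 0.7, -0.8]
opening: 0.032
grip_force: 0.0
143 49 [ 568.5 -228.5  147.4] 147.65844002445408
148 406 [ 570.1 -231.9  149.5] 149.25371941802382
door top 2520 176.517325653029 ((494.1435546875, -198.6038818359375), (14.045448303222656, 139.3494873046875), 63.76807403564453)
143 60 [ 568.1 -230.8  147.1] 147.55412348167428
148 403 [ 570.1 -231.6  149.6] 149.33788060996034
door top 2529 176.62102044769176 ((494.09661865234375, -198.5979461669922), (14.01315689086914, 139.14805603027344), 63.858978271484375)
t25.67 at [ 0.5 -0.2  0.3] yhead -116.6 shift [ 1.1  0.5 98.9] n=2.4 roll 0.000 n=0.0 F [0.2 0.2 0.5] op 0.0320 g 0.0 q6 1.52
```

```bash
python3 -c "
from station import ctrl
print(ctrl.finish_job())"
```

```text
the job is handed in; nothing more can be done
None
```

The door stood free in the metal stand, and is now hung on both hinge pins and released. The last check showed it still, with the upper knuckle fully down on its tongue. I handed the job in at about 26 s with no verdict returned; I didn't touch the bottle, jar or screwdriver but didn't re-measure them.

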